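# Press-test the spring corner of a radar sensor mount

## Task

The car radar sensor mount stands in its test fixture on the bench: with the fingertips press down on the round pad at the mount plate's free corner until the needle tip at the other end rises level with the brass index tab on the scale, not past the tab, and keep it there for a second. Then release it so that the plate springs fully back, and end clear of it. Nothing is to be lifted: do not touch the needle or the tab, shift the fixture or disturb the things standing around it.

Things in the scene. Friction and masses are not known exactly. Their poses are not given: they have to be found in the camera images.
- fixture: Loose test fixture, 2.6 kg: aluminium base 14 mm thick spanning x -85..85, y -100..190 mm of its origin, which is on the underside below the mount plate's middle. x = hinge axis, +y runs from the pad over the hinge to the needle tip, z up. Pivot posts at x +-78 mm, 76 mm high. White scale board, y 117..183 mm, 114 mm high, 14 mm behind the needle (-x side), marked face to +x.
- plate (a joint): Tilt of the mount plate about the fixture's x, axis 64 mm above the bench; 0 = level on its stop, at most 0.27 rad, grows as the pad is pressed. The needle tip rises 160 mm x sin(tilt), about 2.6 mm per mm of press. Spring: about 2.5 N starts it, about 12 N at 0.25 rad; springs back by itself. Steel plate 112 mm square, 8 mm thick, turned 45 degrees: one corner to -y (pad), one to +y (needle).
- pad: Round dark steel press pad, 24 mm across and 10 mm high, on the mount plate's free corner, at y = -62 mm of the fixture. Origin at the centre of its underside; moves with the plate.
- pad_top (a point): Centre of the pad's flat top, 78 mm above the bench when the plate is level, z along its upward normal. The nearest obstacle is the black sensor housing on the plate's middle, 66 x 50 mm, top 81 mm above the bench, its near side 40 mm from the pad's centre.
- needle: The dark steel needle fixed to the plate's corner opposite the pad, a thin rod (6 mm thick, its last 15 mm 3 mm thick) about 90 mm long pointing to the fixture's +y. Origin at its tip. Must not be touched.
- needle_tip (a point): The needle's tip, 160 mm from the hinge axis along the fixture's +y, 64 mm above the bench when the plate is level.
- tab_mark (a point): Middle of the brass index tab's end that faces the needle tip, 3 mm beyond the tip. The tab is 12 mm high, 20 mm wide, 10 mm thick, with a small screw on its +x face. It is the mark: the needle is on it while its tip is at a height within these 12 mm. It stands 16 to 32 mm higher than the tip of the level needle. z up. It slides stiffly if knocked; it must stay where it is.
- tab: The brass index tab itself, 12 mm high; origin at the same point as tab_mark. Must not be touched.
- can: Closed can, 54 mm across, 115 mm high, standing near the fixture; origin under its middle. Leave alone.
- socket: Steel wrench socket, 30 mm across, 50 mm high, standing; origin under its middle. Leave alone.
- bearing: Steel bearing ring lying flat, 64 mm across, 18 mm high; origin under its middle. Leave alone.
- wrench: Steel wrench lying flat, 160 mm long; origin under its middle. Leave alone.

How it is judged:
On the way:
1. the fingers press the pad and the needle tip stays level with the tab (within 6 mm of its middle) for 0.6 s (z of needle_tip in the frame of tab_mark between -0.006 and 0.006 m and contact force between the fingers and pad above 1 N), for 0.6 s.
At the end, for the whole second after the job is handed in: The plate is back on its stop (tilt under 0.015 rad) and still, the fixture and the tab are within 12 mm of where they were, and the can, socket, bearing and wrench within 15 mm (value of joint plate below 0.015 rad and velocity of joint plate between -0.05 and 0.05 rad/s and distance of each of fixture, tab_mark from where it was at the start of the episode below 0.012 m and linear speed of fixture below 0.01 m/s and distance of each of can, socket, bearing, wrench from where it was at the start of the episode below 0.015 m); the robot touches nothing.
It fails at once if the needle is pressed past the tab (tip more than 10 mm above the tab's middle) (z of needle_tip in the frame of tab_mark above 0.01 m).
It fails at once if the robot touches the needle or the tab (contact force between any of the fingers, the arm and needle above 0.5 N or contact force between any of the fingers, the arm and tab above 0.5 N).
It fails at once if the fixture is shifted by more than 12 mm, tipped or lifted (distance of fixture from where it was at the start of the episode above 0.012 m or angle between fixture's own z axis and vertical above 0.05 rad).
It fails at once if the index tab is shifted (distance of tab_mark from where it was at the start of the episode above 0.012 m).
It fails at once if something standing around is moved by more than 15 mm or lifted (distance of any of can, socket, bearing, wrench from where it was at the start of the episode above 0.015 m).
It also fails if it takes over 32 s, if anything falls off the work surface, if the arm or the gripper's body presses on something with over 40 N, if the wrist force passes 120 N, or if a joint passes its speed limit or range.

## Robot

A 7-joint arm with a two-finger parallel gripper is mounted at the origin on the work surface. World frame = base frame: x ahead of the robot, y to its left, z up, the work surface at z = 0. Lengths are in m, angles in rad, forces in N, time in s.
With the tool pointing down it reaches from about 0.425 to 0.875 m from the base axis. Payload 8.4 kg.
Tool frame: the origin (TCP) lies between the finger pads; the fingertips stand 17 mm ahead of it and the grasp point (between the pads) lies 2 mm behind it; z points along the fingers, y is the direction in which the jaws open and shut (so a half turn about z gives the same grasp; the last joint's range is limited). The gripper opens to 85 mm and grips with 20 to 120 N. Pads are 22 mm wide; open, the fingers measure 114 mm over their backs; the gripper's body (76 mm by 85 mm) begins 54 mm behind the grasp point. The pads swing forward as they close: fully open they stand 13 mm farther back than shut.
Start: joints at [1.108, 0.333, 0.04, 1.465, -0.013, 1.343, -0.059], TCP at [0.231, -0.607, 0.248] pointing down, gripper open.
Joint ranges: [-2.58, 2.58], [-0.38, 2.09], [-1.3, 1.39], [0.25, 2.4], [-1.5, 4.64], [0.08, 2.09], [-2.65, 2.65]. Speed limits (rad/s): [2.22, 2.22, 2.79, 2.79, 3.14, 3.14, 3.14].

## Interface

Orientations are given as [roll, pitch, yaw] about the fixed x, y, z axes, in that order (R = Rz(yaw) Ry(pitch) Rx(roll)).
In Python, from station import get_state, optics, bot, spotter gives the robot as it stands.
- The arm moves only by the tool drive_tool, never from a script. Its argument "commands" is a list of rows, each a list of 6 numbers: the shift along the world's x, y, z in m, then the turn, a rotation vector about the world's x, y, z in rad. In form: [[tx, ty, tz, rx, ry, rz], ...]. A call has 1 to 12 rows; each row shifts and turns the commanded pose from where the row before left it; what a row does not reach is not made up. A row lasts 1/12 s, in which the tool goes at most 41.7 mm and 7.16 degrees, less where a joint would pass 70% of its speed; a pose out of reach is approached as far as the arm can. A call with a gripper value outside its range is refused whole. "gripper" is the finger opening in m, from 0 to 0.0854, set as the call begins (left out, the last holds). The fingers move at their own pace and stop on an object; "grip_force" is the grip in N (left out, the last holds). Time passes only in rows, so rows that do not move let the fingers close. It gives the time, the measured TCP pose, the force and the opening at its end, in the units of the state.
- get_state(): the state, without advancing time (a new reading comes with each control period).
- optics.capture(name): name is "side" or "top"; returns the picture (400x640x3 uint8, red, green, blue); there is no depth.
- optics.camera_info(name): a dict with "fx", "fy", "cx", "cy" (pixels), "R" (3x3) and "t" (3): a world point X has camera coordinates R X + t. Camera axes: x right, y down, z forward; pixel columns grow to the right and rows downward; lengths in m; the calibration is good to about 2 mm. A picture is of the moment at which its call begins. camera_info takes no time and is no camera call.
- bot.finish_job(): hands the job in, once; it reports no verdict.
Trained networks look in the newest picture that a camera, given by its name, has taken for a name from the list of things; names that differ only in an ending like _2 or _b are one class to them, and where a whole thing is asked for, a point or a joint stands for the part that bears it (a point fixed in the world has none). Each returns a list of dicts, best first, with "conf" (0 to 1); they miss things now and then, are a little off and sometimes report something else, mostly with a low value. They report only what shows in the picture. A call takes as long as a camera call.
- spotter.search_frame(camera, query): "box" ([left, top, right, bottom] in pixels, round what is visible of it).
- spotter.masks_of(camera, query): "region" (400x640 bool, what is visible of it) and "box" ([left, top, right, bottom] in pixels, round what is visible of it).
- spotter.tip_of(camera, query): "uv" ([column, row] in pixels: a listed point, or the origin of a listed thing).
The state is a dict: "clock": time; "qpos": joint angles; "dq": joint speeds; "joint_efforts": joint torques, N m; "tool_pos": TCP position; "tool_rot": TCP orientation; "ft_force": force on the tool from outside, world axes, zero at the start; "ft_torque": the same for the moment, N m; "grip_width": opening from 0.0 (shut) to 1.0 (fully open).
Only numpy, scipy, OpenCV 4.12 (cv2) and the standard library are available. Lean on these libraries where they do the work, as an engineer would, in place of code of your own. Each camera call takes 0.05 s, during which the arm holds its last target. There are 200 camera calls.

## Working session

There is one attempt and no reset: what is moved stays moved. The work goes in short steps, Python scripts to look and compute and a tool call to move; the robot and the scene stay as the last step left them, time stands still between calls to the robot, and variables do not carry over. Pictures are saved under pics/ and viewed, about 8 in all and at most 12, crops included, and the job is handed in when it is done.

Besides the shell and the picture viewer there is one more tool, called after "Emit:" by a JSON object that holds its "fn" and its "kwargs". drive_tool: Moves the arm, as the interface text tells. Its arguments: {"type":"object","properties":{"commands":{"type":"array","items":{"type":"array","items":{"type":"number"}}},"gripper":{"type":"number"},"grip_force":{"type":"number"}},"required":["commands"]}

```bash
mkdir -p pics
cat > h.py <<'E'
from station import get_state, optics, bot, spotter
import numpy as np, cv2
def ray(cam,uv):
    i=optics.camera_info(cam);R=np.array(i["R"]);t=np.array(i["t"])
    d=R.T@np.array([(uv[0]-i["cx"])/i["fx"],(uv[1]-i["cy"])/i["fy"],1]);return -R.T@t,d
def at_z(cam,uv,z):
    c,d=ray(cam,uv);return c+d*(z-c[2])/d[2]
def tri(obs):
    A=np.zeros((3,3));b=np.zeros(3)
    for cam,uv in obs:
        c,d=ray(cam,uv);d=d/np.linalg.norm(d);P=np.eye(3)-np.outer(d,d);A+=P;b+=P@c
    return np.linalg.solve(A,b)
def proj(cam,X):
    i=optics.camera_info(cam);p=np.array(i["R"])@X+np.array(i["t"]);return [i["fx"]*p[0]/p[2]+i["cx"],i["fy"]*p[1]/p[2]+i["cy"]]
E
python3 - <<'E'
from h import *
np.set_printoptions(precision=4,suppress=True)
for c in("top","side"):
    cv2.imwrite(f"pics/{c}0.png",optics.capture(c)[:,:,::-1])
    print(c,-np.array(optics.camera_info(c)["R"]).T@optics.camera_info(c)["t"])
    for n,z in(("pad_top",.078),("needle_tip",.064),("tab_mark",.088),("fixture",0),("can",0),("socket",0),("bearing",0),("wrench",0)):
        for r in spotter.tip_of(c,n)[:2]: print(n,np.round(r["uv"],1),round(r["conf"],2),at_z(c,r["uv"],z))
print(get_state())
E
```

```text
top [0.4756 0.0036 1.1866]
pad_top [392.6 240.3] 0.5 [ 0.5319 -0.1128  0.078 ]
needle_tip [295.1 252.6] 0.62 [0.5113 0.1039 0.064 ]
tab_mark [292.  251.5] 0.38 [0.5131 0.1085 0.088 ]
fixture [367.9 243. ] 0.89 [ 0.5312 -0.0628  0.    ]
can [375.6 165.9] 0.91 [ 0.7153 -0.0881  0.    ]
can [291.  253.3] 0.65 [0.5119 0.1193 0.    ]
socket [364.7 315.2] 0.42 [ 0.3645 -0.0492  0.    ]
bearing [452.1 221. ] 0.7 [ 0.5774 -0.2624  0.    ]
bearing [395.7 238.1] 0.23 [ 0.5409 -0.1285  0.    ]
wrench [283.5 177. ] 0.7 [0.6955 0.1341 0.    ]
side [ 0.322  -0.4495  0.7541]
pad_top [326.  286.3] 0.55 [ 0.5275 -0.1192  0.078 ]
needle_tip [257.7 203.6] 0.56 [0.5063 0.0998 0.064 ]
needle_tip [333.8 176.1] 0.18 [0.6654 0.0931 0.064 ]
fixture [306.2 281.3] 0.72 [ 0.5251 -0.0553  0.    ]
can [405.  253.9] 0.65 [ 0.7153 -0.0919  0.    ]
socket [216.6 317. ] 0.97 [ 0.3596 -0.0439  0.    ]
bearing [396.  369.5] 0.92 [ 0.5749 -0.2645  0.    ]
wrench [333.5 175.3] 0.89 [0.6978 0.1458 0.    ]
{'clock': 0.9, 'qpos': array([ 1.1078,  0.3332,  0.0399,  1.4654, -0.0134,  1.3433, -0.0585]), 'dq': array([-0.    ,  0.0005,  0.0005, -0.0013, -0.0014, -0.0008,  0.0018]), 'joint_efforts': array([  0.0004, -65.8296,   1.3634, -40.5827,   0.0167,   0.0026,
         0.    ]), 'tool_pos': array([ 0.2313, -0.6074,  0.2483]), 'tool_rot': array([-3.1415, -0.    ,  0.3637]), 'ft_force': array([-0.8053, -0.3838,  0.1519]), 'ft_torque': array([-0.0482,  0.0295,  0.0055]), 'grip_width': 1.0030295563958975}
```

View pics/top0.png

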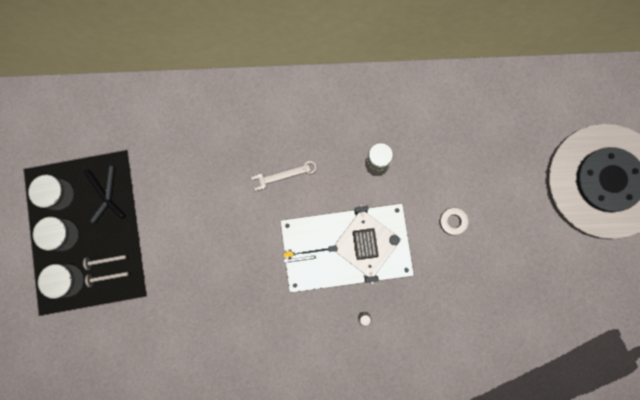

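View pics/side0.png

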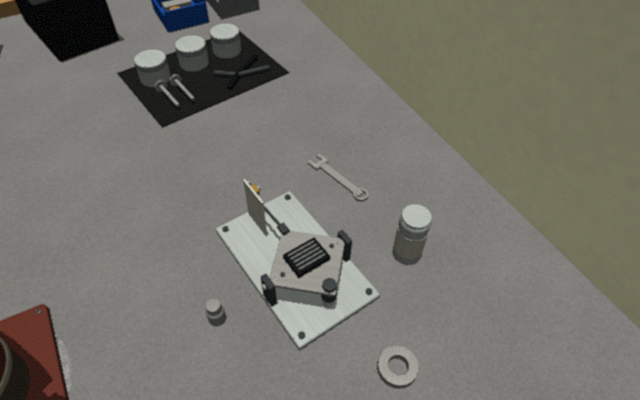

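Run:
```python
import cv2,numpy as np
a=cv2.imread("pics/side0.png")[160:310,205:385];b=cv2.imread("pics/top0.png")[195:300,270:420]
cv2.imwrite("pics/s1.png",cv2.resize(a,(720,600),interpolation=cv2.INTER_CUBIC))
cv2.imwrite("pics/t1.png",cv2.resize(b,(750,525),interpolation=cv2.INTER_CUBIC))
```

```text
(no output)
```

View pics/s1.png

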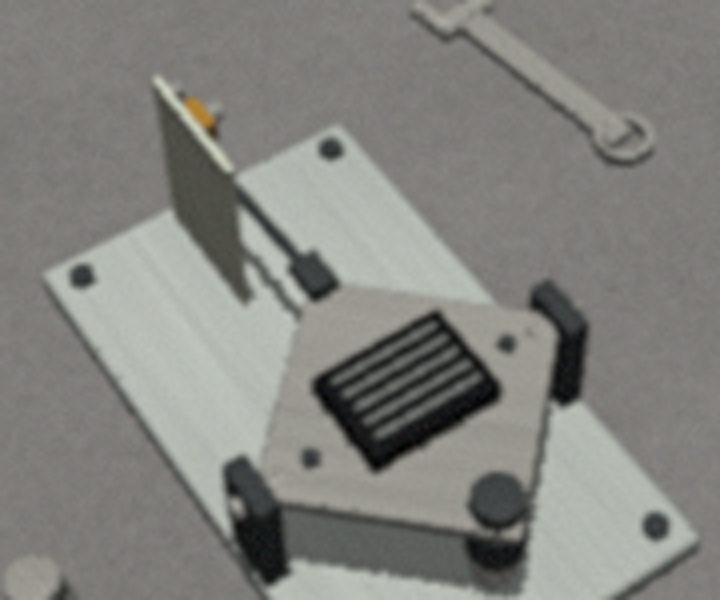

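View pics/t1.png

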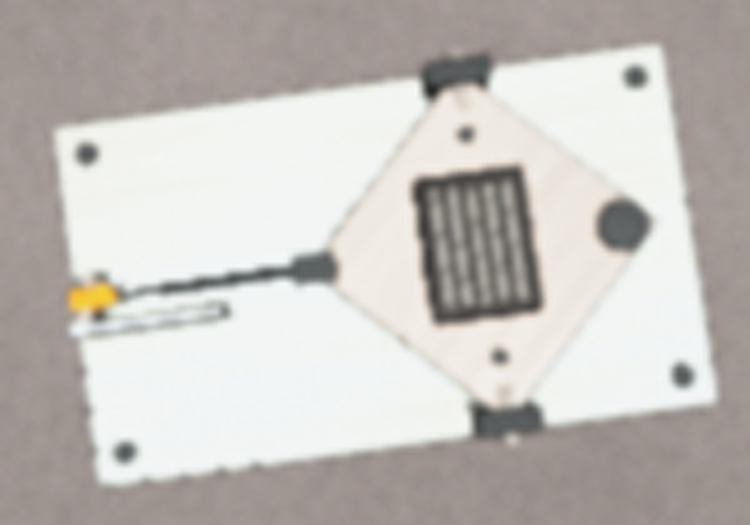

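```bash
cat >> h.py <<'E'
from scipy.optimize import least_squares
F=np.array([[85,190],[85,-100],[-85,-100],[-85,190]])/1e3
def corners(px): return px
TOP=np.array([[281,220.6],[402,204],[413.4,275.4],[290,292.4]])
SIDE=np.array([[205+338/4,160+125/4],[205+698/4,160+543/4],[np.nan]*2,[205+45/4,160+275/4]])
def W(p,f): 
    f=np.asarray(f,float);c,s=np.cos(p[2]),np.sin(p[2]);return np.array([p[0]+c*f[0]-s*f[1],p[1]+s*f[0]+c*f[1],f[2]])
def fit(obs):
    def r(p): return np.concatenate([np.array(proj(c,W(p,[*F[k],.014])))-uv[k] for c,uv in obs for k in range(4) if not np.isnan(uv[k][0])])
    return least_squares(r,[.53,-.06,.1])
E
python3 - <<'E'
from h import *
np.set_printoptions(precision=4,suppress=True)
for o in([("top",TOP)],[("side",SIDE)],[("top",TOP),("side",SIDE)]):
    s=fit(o);print(s.x,s.fun.round(1));p=s.x
    for n,f in(("pad",[0,-.062,.078]),("tip",[0,.16,.064])):
        X=W(p,f);print(n,X,"top crop",(np.array(proj("top",X))-[270,195])*5,"side crop",(np.array(proj("side",X))-[205,160])*4)
    for h in(.080,.088,.096): # tab middle; top face corners
        print(h,"top",[((np.array(proj("top",W(p,[x,y,h+.006])))-[270,195])*5).round() for x,y in((-.005,.163),(.005,.163),(.005,.183),(-.005,.183))],
        "side",[((np.array(proj("side",W(p,[x,y,h+.006])))-[205,160])*4).round() for x,y in((-.005,.163),(.005,.163),(.005,.183),(-.005,.183))],"bot",((np.array(proj("side",W(p,[.005,.163,h-.006])))-[205,160])*4).round())
    print("board top corners side",[((np.array(proj("side",W(p,[-.014,y,.114])))-[205,160])*4).round() for y in(.117,.183)])
E
```

```text
[ 0.5257 -0.0564  0.1092] [-0.7 -0.3  0.6 -0.7  0.6  0.4 -0.5  0.4]
pad [ 0.5325 -0.118   0.078 ] top crop [624.8865 224.932 ] side crop [493.4481 497.6635]
tip [0.5083 0.1026 0.064 ] top crop [128.3382 294.6152] side crop [212.2602 168.606 ]
0.08 top [array([119., 306.]), array([116., 283.]), array([ 71., 289.]), array([ 73., 312.])] side [array([195., 138.]), array([214., 129.]), array([192., 102.]), array([173., 111.])] bot [216. 146.]
0.088 top [array([117., 305.]), array([114., 282.]), array([ 69., 289.]), array([ 71., 311.])] side [array([194., 127.]), array([213., 117.]), array([191.,  90.]), array([172., 100.])] bot [215. 135.]
0.096 top [array([115., 305.]), array([112., 282.]), array([ 66., 288.]), array([ 69., 311.])] side [array([192., 115.]), array([211., 106.]), array([189.,  79.]), array([170.,  88.])] bot [214. 123.]
board top corners side [array([225., 172.]), array([150.,  78.])]
[ 0.5255 -0.0583  0.0976] [ 0.7 -0.4  0.9  0.3 -1.7 -0.4]
pad [ 0.5316 -0.12    0.078 ] top crop [629.4028 226.8922] side crop [493.8578 502.3727]
tip [0.5099 0.101  0.064 ] top crop [132.0
[... 952 characters left out ...]
7] side crop [215.1438 169.0242]
0.08 top [array([120., 303.]), array([118., 280.]), array([ 73., 286.]), array([ 75., 309.])] side [array([198., 139.]), array([217., 129.]), array([195., 102.]), array([176., 111.])] bot [219. 146.]
0.088 top [array([119., 303.]), array([116., 280.]), array([ 70., 286.]), array([ 73., 309.])] side [array([197., 127.]), array([216., 118.]), array([194.,  91.]), array([175., 100.])] bot [218. 135.]
0.096 top [array([117., 302.]), array([114., 279.]), array([ 68., 285.]), array([ 71., 308.])] side [array([195., 115.]), array([214., 106.]), array([192.,  79.]), array([173.,  88.])] bot [217. 124.]
board top corners side [array([228., 172.]), array([153.,  78.])]
```

Run:
```python
from h import *
im=cv2.imread("pics/side0.png").astype(float)
r0,r1,c0,c1=178,202,242,266
sat=(im[r0:r1,c0:c1,2]-im[r0:r1,c0:c1,0]); print(sat[2:18,4:20].astype(int))
p=fit([("top",TOP),("side",SIDE)]).x
S=8
def hull(pts):
    q=np.array([proj("side",W(p,x)) for x in pts]);q=((q-[c0,r0]+.5)*S).round().astype(np.int32)
    m=np.zeros(((r1-r0)*S,(c1-c0)*S),np.uint8);cv2.fillConvexPoly(m,cv2.convexHull(q),255);return m
box=lambda a,b,c:[(x,y,z) for x in a for y in b for z in c]
board=hull(box((-.017,-.014),(.117,.183),(.014,.114)))
t=np.clip(sat/90,0,1)
for h in np.arange(.076,.1001,.002):
    m=hull(box((-.005,.005),(.163,.183),(h-.006,h+.006)));m[board>0]=0
    mm=cv2.resize(m/255.,(c1-c0,r1-r0),interpolation=cv2.INTER_AREA)
    best=min((((np.roll(mm,(dy,dx),(0,1))-t)**2).sum(),dx,dy) for dx in(-1,0,1) for dy in (0,))
    yy,xx=np.mgrid[:r1-r0,:c1-c0]
    print(round(h,3),round(((mm-t)**2).sum(),2),best[0].round(2),best[1], "cen",(mm*xx).sum()/mm.sum(),(mm*yy).sum()/mm.sum(), mm.sum())
print("obs",(t*xx).sum()/t.sum(),(t*yy).sum()/t.sum(),t.sum())
big=cv2.resize(im[r0:r1,c0:c1].astype(np.uint8),(576,576),interpolation=cv2.INTER_NEAREST)
m=hull(box((-.005,.005),(.163,.183),(.082,.094)));
for M,col in((board,(255,0,0)),(m,(0,255,0))):
    cs,_=cv2.findContours(cv2.resize(M,(576,576),interpolation=cv2.INTER_NEAREST),0,2);cv2.drawContours(big,cs,-1,col,1)
cv2.imwrite("pics/g.png",big)
```

```text
[[  9   8   6   9   3   7   4   6   6   6   5   7   4   7   4   6]
 [  8   8   9   8   7   7   5   6   4   7   4   6   6   6   6   4]
 [ 13  12  10   8   6   4   5   4   6   3   5   7   5   5   5   5]
 [ 13  14  13   8   6   8  12  12  10   5   3   6   4   5   5   4]
 [ 11  12  12  10  10  33  49  55  38  16   4   2   4   6   7   5]
 [  9  11  12   9  17  65 105 110  84  42  14   2   6   7   7   6]
 [  8   8  14   8  16  55 109 126 117  85  37   9   8   7   9   6]
 [  9   7  10   8  12  38  81 116 126 113  74  29   9   5   4   5]
 [  8   9   8   9  12  27  56  94 117 124 107  62  22   6   3   6]
 [  6   6  10   5  10  14  29  59  92 120 122 102  57  17   6   4]
 [  8   8  10   5   7   8  15  29  57  95 121 117  74  20   4   5]
 [  9   8   7   5   7   4  11  13  25  53  86  90  52  14   5   4]
 [  8   8   8   9   9   9   7   8  13  21  36  48  35  12   5   3]
 [  8   7   9  10   8   8   8   9  11  14  18  26  31  16   8   5]
 [  8   9   8   9   8   8  10   9  10  11  15  18  21  12   7   5]
 [  8   9   5   8   7   7   7   6   6   9  12  14  13   8   6   6]]
0.076 41.19 36.92 1 cen 13.
[... 243 characters left out ...]
5617 60.53125
0.084 24.5 23.29 1 cen 12.939053537284895 12.146749521988527 65.375
0.086 21.89 21.89 0 cen 12.735634743875279 11.58663697104677 70.15625
0.088 22.61 22.61 0 cen 12.523474663908997 10.96153050672182 75.546875
0.09 24.29 24.29 0 cen 12.319030591974572 10.39590782677791 78.65625
0.092 28.55 28.55 0 cen 12.131178349934222 9.811501597444089 83.140625
0.094 33.4 33.4 0 cen 11.962079401815917 9.21363717286808 87.765625
0.096 36.79 36.79 0 cen 11.789327307491744 8.543716321918998 89.890625
0.098 40.64 40.64 0 cen 11.660058610584382 7.786760903292536 90.640625
0.1 45.73 45.73 0 cen 11.562542837559972 7.0627141877998625 91.1875
obs 11.813040494166096 11.149622512010982 80.94444444444444
```

View pics/g.png

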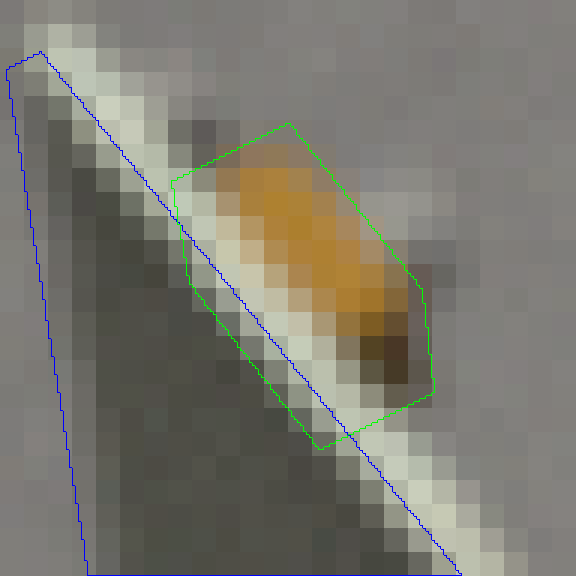

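Emit:
{"fn": "drive_tool", "kwargs": {"commands": [[0.0125, 0.02, -0.002, 0, 0, -0.011], [0.0125, 0.02, -0.002, 0, 0, -0.011], [0.0125, 0.02, -0.002, 0, 0, -0.011], [0.0125, 0.02, -0.002, 0, 0, -0.011], [0.0125, 0.02, -0.002, 0, 0, -0.011], [0.0125, 0.02, -0.002, 0, 0, -0.011], [0.0125, 0.02, -0.002, 0, 0, -0.011], [0.0125, 0.02, -0.002, 0, 0, -0.011], [0.0125, 0.02, -0.002, 0, 0, -0.011], [0.0125, 0.02, -0.002, 0, 0, -0.011], [0.0125, 0.02, -0.002, 0, 0, -0.011], [0.0125, 0.02, -0.002, 0, 0, -0.011]], "gripper": 0, "grip_force": 30}}

```text
clock: 1.9
tool_pos: [0.3818, -0.3665, 0.2244]
tool_rot: [3.141, -0.0, 0.231]
ft_force: [-0.4, -1.0, 0.8]
grip_width: -0.0
```

Emit:
{"fn": "drive_tool", "kwargs": {"commands": [[0.0125, 0.02, -0.002, 0, 0, -0.011], [0.0125, 0.02, -0.002, 0, 0, -0.011], [0.0125, 0.02, -0.002, 0, 0, -0.011], [0.0125, 0.02, -0.002, 0, 0, -0.011], [0.0125, 0.02, -0.002, 0, 0, -0.011], [0.0125, 0.02, -0.002, 0, 0, -0.011], [0.0125, 0.02, -0.002, 0, 0, -0.011], [0.0125, 0.02, -0.002, 0, 0, -0.011], [0.0125, 0.02, -0.002, 0.035, 0.004, 0], [0.0125, 0.02, -0.002, 0.035, 0.004, 0], [0.0125, 0.02, -0.002, 0.035, 0.004, 0], [0.0125, 0.02, -0.002, 0.035, 0.004, 0]]}}

```text
clock: 2.9
tool_pos: [0.5319, -0.1264, 0.2005]
tool_rot: [-2.999, -0.004, 0.144]
ft_force: [0.8, -1.0, -0.3]
grip_width: 0.0
```

Emit:
{"fn": "drive_tool", "kwargs": {"commands": [[0, 0.001, -0.015, 0, 0, -0.01], [0, 0.001, -0.015, 0, 0, -0.01], [0, 0.001, -0.015, 0, 0, -0.01], [0.0005, 0.001, -0.015, 0, 0, -0.01], [0, 0, -0.013, 0, 0, 0], [0, 0, -0.012, 0, 0, 0], [0, 0, 0, 0, 0, 0]]}}

```text
clock: 3.48
tool_pos: [0.5304, -0.1232, 0.113]
tool_rot: [-2.999, -0.001, 0.104]
ft_force: [-0.6, -0.1, -0.2]
grip_width: -0.0
```

Run:
```python
from h import *
f=[]
for c,(r,q) in {"side":(220,260),"top":(200,330)}.items():
    a=optics.capture(c)[:,:,::-1]; cv2.imwrite(f"pics/{c}2.png",a);f.append(cv2.resize(a[r-40:r+100,q:q+140],(400,400),interpolation=cv2.INTER_CUBIC))
cv2.imwrite("pics/hover.png",np.hstack(f)); print(get_state()["tool_pos"],get_state()["tool_rot"],get_state()["ft_force"])
```

```text
[ 0.53171966 -0.12344791  0.11533853] [-3.00046418 -0.0038042   0.1035016 ] [ 0.56554559  0.08784213 -0.14364132]
```

View pics/hover.png

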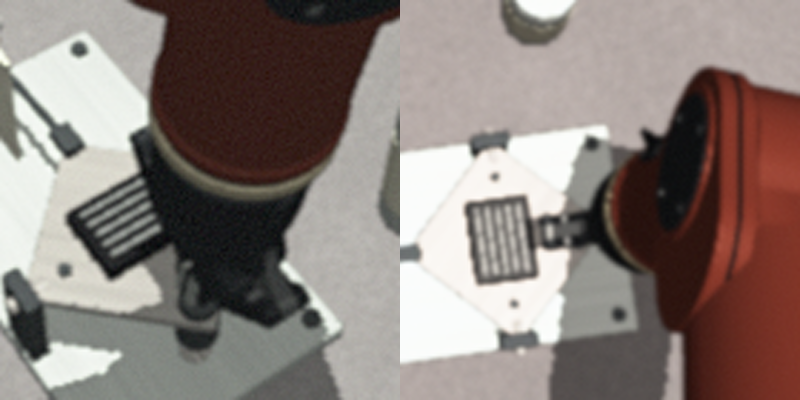

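Emit:
{"fn": "drive_tool", "kwargs": {"commands": [[0, 0, 0.001, 0.0016, -0.0156, 0.1111], [0, 0, 0.001, 0.0016, -0.0156, 0.1111], [0, 0, 0, 0.0016, -0.0156, 0.1111], [0, 0, 0, 0.0016, -0.0156, 0.1111], [0, 0, 0, 0.0016, -0.0156, 0.1111], [0, 0, 0, 0.0016, -0.0156, 0.1111], [0, 0, 0, 0.0016, -0.0156, 0.1111], [0, 0, 0, 0.0016, -0.0156, 0.1111], [0, 0, 0, 0.0016, -0.0156, 0.1111], [0, 0, 0, 0.0016, -0.0156, 0.1111], [0, 0, 0, 0.0016, -0.0156, 0.1111], [0, 0, 0, 0.0016, -0.0156, 0.1111]]}}

```text
clock: 4.58
tool_pos: [0.5324, -0.1238, 0.1186]
tool_rot: [-3.112, -0.14, 1.454]
ft_force: [0.1, -0.2, -0.2]
grip_width: -0.001
```

Emit:
{"fn": "drive_tool", "kwargs": {"commands": [[0, 0, -0.001, 0.0016, -0.0156, 0.1111], [0, 0.001, -0.001, 0.0016, -0.0156, 0.1111], [0, 0, 0, 0, 0, 0], [0, 0, 0, 0, 0, 0]]}}

```text
clock: 4.92
tool_pos: [0.5322, -0.1227, 0.1162]
tool_rot: [3.141, -0.144, 1.671]
ft_force: [-0.5, -0.4, 0.8]
grip_width: -0.0
```

```bash
cat > st.py <<'E'
from h import *
from scipy.spatial.transform import Rotation as Ro
s=get_state();R=Ro.from_euler("xyz",s["tool_rot"]).as_matrix();z=R[:,2]
p=np.array([.5258,-.0574,.1029]);c,n=np.cos(p[2]),np.sin(p[2])
tip=s["tool_pos"]+.017*z; d=tip-[p[0],p[1],0]
print("t",s["clock"],"tcp",s["tool_pos"].round(4),"tip",tip.round(4),"tip in fixture",(c*d[0]+n*d[1]).round(4),(-n*d[0]+c*d[1]).round(4),"toolz fix y",(-n*z[0]+c*z[1]).round(3),"fix x",(c*z[0]+n*z[1]).round(3),"F",s["ft_force"].round(2),"q7",s["qpos"][6].round(2))
E
python3 st.py;python3 st.py
```

```text
t 4.9167 tcp [ 0.5322 -0.1227  0.1162] tip [ 0.532  -0.1203  0.0993] tip in fixture -0.0003 -0.0632 toolz fix y 0.143 fix x 0.001 F [-0.48 -0.44  0.79] q7 0.25
t 4.9167 tcp [ 0.5322 -0.1227  0.1162] tip [ 0.532  -0.1203  0.0993] tip in fixture -0.0003 -0.0632 toolz fix y 0.143 fix x 0.001 F [-0.48 -0.44  0.79] q7 0.25
```

Emit:
{"fn": "drive_tool", "kwargs": {"commands": [[0, 0, -0.004, 0, 0, 0], [0, 0, -0.004, 0, 0, 0], [0, 0, -0.004, 0, 0, 0], [0, 0, -0.003, 0, 0, 0], [0, 0, -0.002, 0, 0, 0], [0, 0, 0, 0, 0, 0], [0, 0, 0, 0, 0, 0]]}}

```text
clock: 5.5
tool_pos: [0.5317, -0.1224, 0.0981]
tool_rot: [-3.141, -0.144, 1.675]
ft_force: [0.2, -0.3, 1.1]
grip_width: -0.001
```

Emit:
{"fn": "drive_tool", "kwargs": {"commands": [[0, 0, -0.001, 0, 0, 0], [0, 0, -0.001, 0, 0, 0], [0, 0, 0, 0, 0, 0], [0, 0, 0, 0, 0, 0]]}}

```text
clock: 5.83
tool_pos: [0.5318, -0.1225, 0.0963]
tool_rot: [-3.141, -0.144, 1.675]
ft_force: [-0.0, 0.1, -0.7]
grip_width: -0.004
```

Emit:
{"fn": "drive_tool", "kwargs": {"commands": [[0, 0, -0.001, 0, 0, 0], [0, 0, -0.001, 0, 0, 0], [0, 0, 0, 0, 0, 0], [0, 0, 0, 0, 0, 0]]}}

```text
clock: 6.17
tool_pos: [0.5319, -0.1227, 0.0945]
tool_rot: [-3.141, -0.144, 1.675]
ft_force: [-0.4, -0.7, 2.7]
grip_width: -0.001
```

Emit:
{"fn": "drive_tool", "kwargs": {"commands": [[0, 0, -0.001, 0, 0, 0], [0, 0, -0.001, 0, 0, 0], [0, 0, 0, 0, 0, 0], [0, 0, 0, 0, 0, 0]]}}

```text
clock: 6.5
tool_pos: [0.5319, -0.1229, 0.0924]
tool_rot: [-3.142, -0.144, 1.675]
ft_force: [-0.6, -3.6, 4.7]
grip_width: 0.002
```

Emit:
{"fn": "drive_tool", "kwargs": {"commands": [[0, -0.0003, -0.001, 0, 0, 0], [0, -0.0003, -0.001, 0, 0, 0], [0, -0.0003, -0.001, 0, 0, 0], [0, -0.0003, -0.001, 0, 0, 0], [0, 0, 0, 0, 0, 0], [0, 0, 0, 0, 0, 0]]}}

```text
clock: 7.0
tool_pos: [0.532, -0.1234, 0.0884]
tool_rot: [3.142, -0.144, 1.675]
ft_force: [-0.9, -2.1, 6.1]
grip_width: -0.0
```

```bash
python3 st.py
python3 - <<'E'
from h import *
a=optics.capture("side")[:,:,::-1]; cv2.imwrite("pics/side3.png",a)
b=cv2.imread("pics/side2.png")
f=[cv2.resize(x[178:228,240:290],(400,400),interpolation=cv2.INTER_CUBIC) for x in (b,a)]
cv2.imwrite("pics/cmp.png",np.hstack(f))
E
python3 st.py
```

```text
t 7.0 tcp [ 0.532  -0.1234  0.0884] tip [ 0.5317 -0.121   0.0716] tip in fixture -0.0006 -0.0639 toolz fix y 0.144 fix x -0.0 F [-0.91 -2.05  6.12] q7 0.25
t 7.05 tcp [ 0.532  -0.1234  0.0884] tip [ 0.5317 -0.121   0.0716] tip in fixture -0.0006 -0.0639 toolz fix y 0.144 fix x -0.0 F [-0.07 -2.24  6.74] q7 0.25
```

View pics/cmp.png

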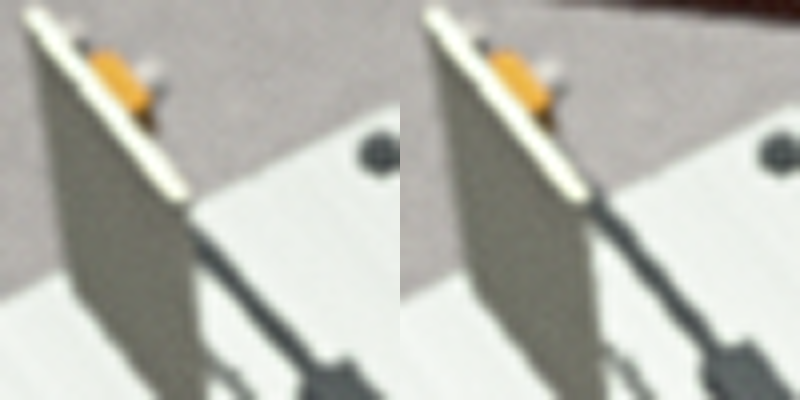

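```bash
cat > tilt.py <<'E'
from h import *
import sys
p=fit([("top",TOP),("side",SIDE)]).x
def axis(th):
    r=np.linspace(.07,.135,60); q=np.array([proj("side",W(p,[0,y*np.cos(th),.064+y*np.sin(th)])) for y in r]); return q
def meas(f):
    g=cv2.imread(f)[:,:,1].astype(float);out={}
    for c in range(266,277):
        q=axis(.0);i=np.argsort(q[:,0]);r=np.interp(c,q[i,0],q[i,1])
        lo=int(r)-9;col=g[lo:lo+14,c];k=col.argmin();k=np.clip(k,1,12);a,b,d=col[k-1:k+2];out[c]=lo+k+.5*(a-d)/(a-2*b+d+1e-9)
    return out
def model(th):
    q=axis(th);i=np.argsort(q[:,0]);return {c:np.interp(c,q[i,0],q[i,1]) for c in range(266,277)}
b=meas("pics/side2.png");a=meas(sys.argv[1]);m0=model(0)
print("bias",[round(b[c]-m0[c],2) for c in m0]);print("rise",[round(b[c]-a[c],2) for c in m0])
for th in(.08,.1,.12,.14,.16):m=model(th);print(th,[round(m0[c]-m[c],2) for c in m0])
E
python3 tilt.py pics/side3.png
```

```text
bias [np.float64(-1.45), np.float64(-1.65), np.float64(-1.79), np.float64(-1.96), np.float64(-1.98), np.float64(-1.92), np.float64(-2.07), np.float64(-2.24), np.float64(-2.48), np.float64(-2.69), np.float64(-2.92)]
rise [np.float64(3.99), np.float64(3.97), np.float64(3.99), np.float64(3.45), np.float64(3.46), np.float64(3.76), np.float64(3.87), np.float64(3.52), np.float64(3.06), np.float64(2.98), np.float64(3.06)]
0.08 [np.float64(3.14), np.float64(3.06), np.float64(2.99), np.float64(2.91), np.float64(2.83), np.float64(2.76), np.float64(2.68), np.float64(2.6), np.float64(2.53), np.float64(2.45), np.float64(2.37)]
0.1 [np.float64(3.93), np.float64(3.83), np.float64(3.74), np.float64(3.64), np.float64(3.55), np.float64(3.45), np.float64(3.35), np.float64(3.26), np.float64(3.16), np.float64(3.07), np.float64(2.97)]
0.12 [np.float64(4.72), np.float64(4.61), np.float64(4.49), np.float64(4.38), np.float64(4.26), np.float64(4.14), np.float64(4.03), np.float64(3.91), np.float64(3.8), np.float64(3.68), np.float64(3.57)]
0.14 [np.float64(5.52), np.float64(5.38), np.float64(5.25), np.float64(5.11), np.float64(4.98), np.float64(4.84), np.float64(4.71), np.float64(4.57), np.float64(4.44), np.float64(4.3), np.float64(4.17)]
0.16 [np.float64(6.32), np.float64(6.16), np.float64(6.01), np.float64(5.85), np.float64(5.7), np.float64(5.54), np.float64(5.39), np.float64(5.24), np.float64(5.08), np.float64(4.93), np.float64(4.77)]
```

Run:
```python
from h import *
np.set_printoptions(precision=4,suppress=True)
T=lambda x,y:np.array([270+x/5-.5,195+y/5-.5]);S=lambda x,y:np.array([205+x/4-.5,160+y/4-.5])
p=fit([("top",TOP-.5)]).x;print(p)
for n,t,s in(("block",(315,268),(315,275)),("pad",(623,223),(498,500)),("tabfar+x",(70,284),(194,96)),("tabfront+x",(118,283),(216,124)),("postR+x top",(457,72),(560,305)),("housing corner pad+x",(543,305),(379,465)),("boardnear",(228,311),(235,172)),("corner",(660,45),(698,543)),("corner",(55,128),(338,125)),("boltR",(635,76),(656,525)),("boltL",(87,153),(331,149))):
    X=tri([("top",T(*t)),("side",S(*s))]);d=X-[p[0],p[1],0];c,k=np.cos(p[2]),np.sin(p[2])
    print(n,"fix",np.array([c*d[0]+k*d[1],-k*d[0]+c*d[1],d[2]]),"res",np.array(proj("side",X))-S(*s))
```

```text
[ 0.5269 -0.0553  0.1092]
block fix [0.0005 0.0753 0.0739] res [-0.3553  0.0462]
pad fix [ 0.001  -0.0618  0.0738] res [ 0.0321 -0.004 ]
tabfar+x fix [0.0059 0.1831 0.0894] res [ 0.6397 -0.0811]
tabfront+x fix [0.0042 0.1617 0.0909] res [ 0.1896 -0.0239]
postR+x top fix [0.0782 0.0005 0.0753] res [-0.5106  0.0593]
housing corner pad+x fix [-0.0298 -0.0216  0.075 ] res [-0.0563  0.0077]
boardnear fix [-0.0138  0.1139  0.116 ] res [-0.6035  0.0754]
corner fix [ 0.0841 -0.0991  0.008 ] res [ 0.1573 -0.0158]
corner fix [0.0843 0.1887 0.0126] res [ 0.0456 -0.0057]
boltR fix [ 0.0708 -0.0845  0.0158] res [-0.1319  0.0138]
boltL fix [0.0705 0.1746 0.0164] res [-0.2041  0.0254]
```

Emit:
{"fn": "drive_tool", "kwargs": {"commands": [[0, -0.0003, -0.001, 0, 0, 0], [0, -0.0002, -0.0009, 0, 0, 0], [0, 0, 0, 0, 0, 0], [0, 0, 0, 0, 0, 0], [0, 0, 0, 0, 0, 0], [0, 0, 0, 0, 0, 0], [0, 0, 0, 0, 0, 0]]}}

```text
clock: 7.63
tool_pos: [0.532, -0.1237, 0.0867]
tool_rot: [3.142, -0.145, 1.675]
ft_force: [-0.8, 0.0, 7.0]
grip_width: 0.001
```

```bash
python3 - <<'E'
from h import *
a=optics.capture("side")[:,:,::-1]; cv2.imwrite("pics/side4.png",a)
b=cv2.imread("pics/side2.png")
f=[cv2.resize(x[180:205,245:270],(400,400),interpolation=cv2.INTER_CUBIC) for x in (b,a)]
cv2.imwrite("pics/cmp2.png",np.hstack(f))
E
python3 tilt.py pics/side4.png; python3 st.py
```

```text
bias [np.float64(-1.45), np.float64(-1.65), np.float64(-1.79), np.float64(-1.96), np.float64(-1.98), np.float64(-1.92), np.float64(-2.07), np.float64(-2.24), np.float64(-2.48), np.float64(-2.69), np.float64(-2.92)]
rise [np.float64(4.96), np.float64(5.02), np.float64(4.79), np.float64(4.38), np.float64(4.45), np.float64(4.76), np.float64(4.53), np.float64(4.14), np.float64(3.93), np.float64(3.98), np.float64(3.87)]
0.08 [np.float64(3.14), np.float64(3.06), np.float64(2.99), np.float64(2.91), np.float64(2.83), np.float64(2.76), np.float64(2.68), np.float64(2.6), np.float64(2.53), np.float64(2.45), np.float64(2.37)]
0.1 [np.float64(3.93), np.float64(3.83), np.float64(3.74), np.float64(3.64), np.float64(3.55), np.float64(3.45), np.float64(3.35), np.float64(3.26), np.float64(3.16), np.float64(3.07), np.float64(2.97)]
0.12 [np.float64(4.72), np.float64(4.61), np.float64(4.49), np.float64(4.38), np.float64(4.26), np.float64(4.14), np.float64(4.03), np.float64(3.91), np.float64(3.8), np.float64(3.68), np.float64(3.57)]
0.14 [np.float64(5.52), np.float64(5.38), np.float64(5.25), np.float64(5.11), np.float64(4.98), np.float64(4.84), np.float64(4.71), np.float64(4.57), np.float64(4.44), np.float64(4.3), np.float64(4.17)]
0.16 [np.float64(6.32), np.float64(6.16), np.float64(6.01), np.float64(5.85), np.float64(5.7), np.float64(5.54), np.float64(5.39), np.float64(5.24), np.float64(5.08), np.float64(4.93), np.float64(4.77)]
t 7.6833 tcp [ 0.532  -0.1236  0.0867] tip [ 0.5318 -0.1212  0.0699] tip in fixture -0.0006 -0.0641 toolz fix y 0.144 fix x -0.0 F [-0.03 -0.95  6.59] q7 0.25
```

View pics/cmp2.png

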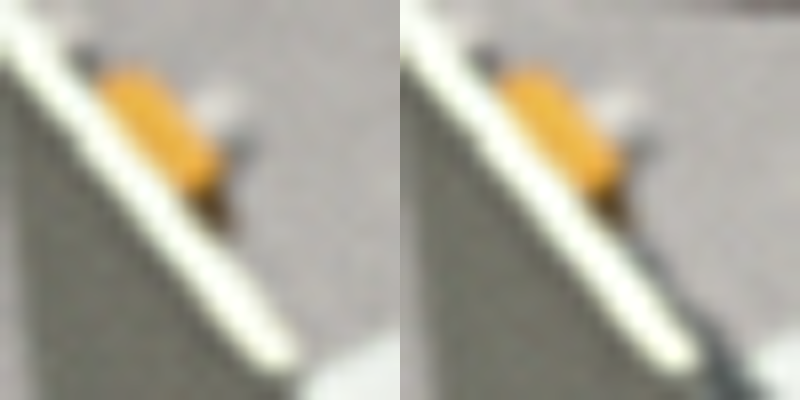

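Emit:
{"fn": "drive_tool", "kwargs": {"commands": [[0, 0, 0, 0, 0, 0], [0, 0, 0, 0, 0, 0], [0, 0, 0, 0, 0, 0], [0, 0, 0, 0, 0, 0], [0, 0, 0, 0, 0, 0], [0, 0, 0, 0, 0, 0], [0, 0, 0, 0, 0, 0], [0, 0, 0, 0, 0, 0], [0, 0, 0, 0, 0, 0], [0, 0, 0, 0, 0, 0], [0, 0, 0, 0, 0, 0], [0, 0, 0, 0, 0, 0]]}}

```text
clock: 8.68
tool_pos: [0.532, -0.1236, 0.0867]
tool_rot: [3.142, -0.145, 1.675]
ft_force: [-1.3, -1.4, 6.9]
grip_width: -0.001
```

Emit:
{"fn": "drive_tool", "kwargs": {"commands": [[0, 0.0002, 0.0015, 0, 0, 0], [0, 0.0002, 0.0015, 0, 0, 0], [0, 0.0002, 0.0015, 0, 0, 0], [0, 0.0002, 0.0015, 0, 0, 0], [0, 0.0002, 0.0015, 0, 0, 0], [0, 0, 0.002, 0, 0, 0], [0, 0, 0.003, 0, 0, 0], [0, 0, 0.005, 0, 0, 0], [0, 0, 0.01, 0, 0, 0], [0, 0, 0.02, 0, 0, 0], [0, -0.01, 0.02, 0, 0, 0], [0, -0.02, 0.02, 0, 0, 0]]}}

```text
clock: 9.68
tool_pos: [0.5318, -0.1506, 0.1756]
tool_rot: [-3.141, -0.145, 1.679]
ft_force: [1.4, 1.0, -0.0]
grip_width: -0.001
```

Emit:
{"fn": "drive_tool", "kwargs": {"commands": [[0, -0.02, 0.02, 0, 0, 0], [0, -0.03, 0.01, 0, 0, 0], [0, -0.03, 0.01, 0, 0, 0], [0, -0.03, 0, 0, 0, 0], [0, -0.02, 0, 0, 0, 0], [0, 0, 0, 0, 0, 0], [0, 0, 0, 0, 0, 0], [0, 0, 0, 0, 0, 0]]}}

```text
clock: 10.35
tool_pos: [0.5319, -0.282, 0.2142]
tool_rot: [-3.141, -0.145, 1.676]
ft_force: [0.2, 0.2, 0.7]
grip_width: 0.001
```

```bash
python3 - <<'E'
from h import *
o=[]
for c,(x,y) in {"side":(200,150),"top":(260,150)}.items():
    a=optics.capture(c)[:,:,::-1];cv2.imwrite(f"pics/{c}9.png",a)
    o.append(cv2.resize(a[y:y+250,x:x+250],(400,400),interpolation=cv2.INTER_CUBIC))
    b=cv2.imread(f"pics/{c}0.png")
    for n in("fixture","can","socket","bearing","wrench"):
        r=spotter.tip_of(c,n);print(c,n,[(np.round(q["uv"],1),round(q["conf"],2)) for q in r[:1]])
cv2.imwrite("pics/end.png",np.hstack(o))
E
python3 tilt.py pics/side9.png|sed -n 2p; python3 st.py
```

```text
side fixture [(array([309.8, 281.7]), 0.8)]
side can [(array([402. , 252.4]), 0.81)]
side socket [(array([213.5, 317.8]), 0.88)]
side bearing [(array([394.9, 365.5]), 0.69)]
side wrench []
top fixture [(array([367. , 245.9]), 0.68)]
top can []
top socket [(array([366.2, 316.5]), 0.48)]
top bearing [(array([452.3, 221.9]), 0.63)]
top wrench [(array([284.4, 175.9]), 0.79)]
rise [np.float64(4.78), np.float64(6.9), np.float64(7.85), np.float64(8.08), np.float64(5.73), np.float64(0.06), np.float64(0.07), np.float64(-0.01), np.float64(-0.01), np.float64(0.04), np.float64(-0.0)]
t 10.95 tcp [ 0.5318 -0.2831  0.2139] tip [ 0.5315 -0.2807  0.1971] tip in fixture -0.0173 -0.2227 toolz fix y 0.144 fix x -0.001 F [ 1.12 -0.07  0.01] q7 0.49
```

View pics/end.png

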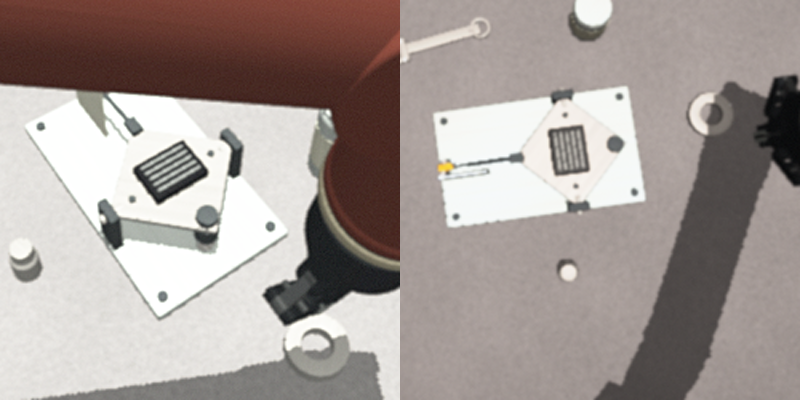

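```bash
python3 -c "from station import bot;print(bot.finish_job())"
```

```text
the job is handed in; nothing more can be done
None
```

I pressed the pad with the closed, tilted fingertips until the needle tip was level with the tab by my measurements. I held it there about 1.5 s and let the plate spring back. The arm then withdrew clear, and I handed the job in at about 11 s on the clock; no verdict is reported.

**Level with the tab:** During the hold the plate tilt measured about 0.127 rad from the side pictures, which puts the tip about 20 mm up, at a height of about 84 mm. I measured the tab's middle at 84–86 mm, uncertain by about 3 mm. That puts the tip within the 6 mm limit. The board hid most of the tip and tab from the side camera, so I could not see the match directly. A rough reading of the close-up put the tip about 2 mm above the tab's middle.

**Force:** The fingers pressed the pad with about 6.6–7.0 N. The spring figures would give about 7.3 N at that tilt, so the two roughly agree.

**After release:** The needle is back on its rest line, within 0.07 px where the arm did not block the view. The last two pictures show the fixture, socket, bearing and wrench where they were, and no contact with the robot. The force on the tool read about zero within its noise.

**Checks that disagreed or failed:**
- The networks missed the wrench in the last side picture and the can in the last top picture. Each was found in the other view.
- The other network positions shifted by up to about 4 px from the start, which I took as their scatter.
- The level needle's modelled line sat about 2 px off in the side view, so I measured the tilt from picture differences instead.

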